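Fetch the small tumbler from behind the tall glasses

ROBOT

A 6-joint arm with a two-finger parallel gripper is mounted at the origin on the work surface. World frame = base frame: x ahead of the robot, y to its left, z up, the work surface at z = 0. Lengths are in m, angles in rad, forces in N, time in s.
With the tool pointing down it reaches from about 0.35 to 0.975 m from the base axis. Payload 7.1 kg.
Tool frame: the origin (TCP) lies midway between the tips of the shut fingers; the grasp point (between the pads) lies manip.hold_point_z behind it (manip.hold_point_z is the distance from the TCP to the grasp point, in m); z points along the fingers, y is the line along which they close (so a half turn about z gives the same grasp; the last joint's range is limited). The gripper opens to 88 mm and grips with 3 to 60 N. Pads are 20 mm wide; open, the fingers measure 115 mm over their backs; the gripper's body (75 mm by 178 mm) begins 61 mm behind the grasp point.
Start: joints at [-1.196, 0.423, 1.63, -0, 1.089, -0.019], TCP at [0.24, -0.577, 0.223] pointing down, gripper open.
Joint ranges: [-3, 3], [-0.9, 2.11], [0.09, 2.58], [-1.31, 4.45], [0.11, 2.69], [-2.54, 2.54]. Speed limits (rad/s): [2.39, 2.39, 3.01, 3.14, 3.14, 3.14].

INTERFACE

Orientations are given as a unit quaternion [x, y, z, w].
In Python, from cell import manip gives the robot as it stands. The module is installed in compiled form; this text tells all that it offers. Calls block until the motion is done:
- manip.move_pose(position, orientation): joint-space move of the TCP to a pose.
- manip.line_to(position, rot=None, velocity=0.15): straight line of the TCP; rot=None keeps the orientation; velocity is the mean speed in m/s.
- manip.movej(angles): joint-space move.
- manip.gripper_to(opening, grasp_force=None): opening from 0.0 (shut) to 1.0 (fully open); grasp_force is the grip in N (None keeps the last); returns when the fingers have stopped.
- manip.wait(seconds).
- manip.inverse_kinematics(position, orientation): joint angles nearest the present ones, or None.
- manip.get_image(name): name is "scene" or "top" or "wrist"; returns the picture (384x512x3 uint8, blue, green, red); there is no depth.
- manip.camera_model(name): a dict with "mtx" (3x3 intrinsics, pixels), "k1" (the pictures are not rectified: a ray, as slopes to the right and down, at radius r is drawn at 1 + k1 r^2 times it, then the intrinsics apply), "rvec" (rotation vector, rad) and "tvec" (3), from world to camera coordinates, as OpenCV has them. Camera axes: x right, y down, z forward; pixel columns grow to the right and rows downward; lengths in m; the calibration is good to about 2 mm. A picture is of the moment at which its call begins: read the wrist's pose just before it. camera_model takes no time and is no camera call; for the wrist camera it gives the pose at the moment of the call.
A pose or a line that the arm cannot do raises manip.IKError and nothing moves.
- manip.finish_job(): hands the job in; it is judged then, once.
Readings, each from a call of its own:
- manip.get_time(): time.
- manip.get_joint_pos(): joint angles.
- manip.get_qd(): joint speeds.
- manip.get_joint_efforts(): joint torques, N m.
- manip.get_position(): TCP position.
- manip.get_tcp_rot(): TCP orientation.
- manip.get_contact_force(): force on the tool from outside, world axes, zero at the start.
- manip.get_ft_torque(): the same for the moment, N m.
- manip.get_opening(): opening from 0.0 (shut) to 1.0 (fully open).
- manip.get_grip_force(): force on a finger pad.
Only numpy, scipy, OpenCV 4.12 (cv2) and the standard library are available. Lean on these libraries where they do the work, as an engineer would, in place of code of your own. Each camera call takes 0.05 s, during which the arm holds its last target. There are 200 camera calls.

TASK

The small low tumbler hemmed in by three tall glasses in the wooden tray is next for engraving. First stand all three tall glasses upright on the grey waiting board, then stand the small tumbler upright in the middle of the round cork-topped rest, and only then put each tall glass back upright on the very spot in the tray where it stood at the start. Keep the glasses upright all the time, and leave the copper wheel, the cork stopper and the brush lying where they are.

Things in the scene. Friction and masses are not known exactly. Their poses are not given: they have to be found in the camera images.
- straight_mid (a point): Tall straight-sided round glass of frosted glass, open at the top: outer diameter 50 mm, height 110 mm, wall 4 mm, about 0.2 kg. The point is on its axis half-way up, 55 mm above its underside; z is up along its axis. Grip it across its outside, 70 to 90 mm above its underside, where the fingertips stay above the small tumbler.
- square_mid (a point): Tall square glass vase of frosted glass, open at the top: 48 x 48 mm outside, height 105 mm, wall 4 mm, about 0.24 kg. The point is on its axis half-way up, 52.5 mm above its underside; x and y are square to its flat sides, z is up. Grip it across two opposite flat sides, 70 to 90 mm above its underside.
- goblet_mid (a point): Stemmed goblet of frosted glass, open at the top, height 110 mm, about 0.2 kg: flat foot of diameter 54 mm, thin stem of diameter 16 mm, and a bowl that is a straight cylinder of outer diameter 54 mm from 60 mm above the underside up to the rim. The point is on its axis half-way up, 55 mm above its underside; z is up along its axis. Grip the bowl across its outside, 75 to 90 mm above the underside.
- small_mid (a point): The small low tumbler of frosted glass that is wanted, open at the top: outer diameter 48 mm, height 45 mm, wall 4 mm, about 0.11 kg. The point is on its axis half-way up, 22.5 mm above its underside; z is up. It stands in the middle of the tray's far half with one tall glass on its left, one on its right and one in front (nearer the robot), their axes about 66 to 68 mm from its own: too close for a gripper to come down to it until they are cleared away.
- tray: Shallow dark wooden tray, fixed to the bench: 200 mm (its x) by 250 mm (its y), rim 20 mm high and 7 mm thick, inner floor 7 mm above the bench. Origin at the centre of its underside on the bench; x points away from the robot, y to the left, z up. The four glasses stand on its floor at the start; which tall glass stands on which of the three spots changes from start to start.
- board: Grey plastic waiting board, fixed to the bench: a flat rectangle 280 mm (its x) by 120 mm (its y), 12 mm thick. Origin at the centre of its underside on the bench. It takes the three tall glasses in a row along its x, 85 mm apart.
- rest: Round steel rest with a cork top, fixed to the bench: diameter 120 mm, its flat cork top 24 mm above the bench. Origin at the centre of its underside on the bench. The small tumbler goes in the middle of its top.
- wheel: Bystander: copper engraving wheel, a disc of diameter 30 mm and 6 mm thick lying flat with a steel stub of diameter 10 mm up to 22 mm high, in the tray's near left corner. Origin at the centre of its underside. Not to be moved.
- stopper: Bystander: cork stopper standing in the tray's near right corner, 28 mm across and 26 mm high. Origin at the centre of its underside. Not to be moved.
- brush: Bystander: bench brush 160 mm long, up to 42 mm wide and 20 mm high, lying on the bench on the robot's side of the round rest, about 120 mm from the rest's centre, roughly crosswise. Origin near its middle, on the bench, x along the brush. Not to be moved.
There are look-alikes about, which are no part of the job. What is shaped like the part that bears square_mid but purple is not meant.

How it is judged:
On the way, in this order (a step that is already met when the one before it is completed fails the run):
1. all three tall glasses stand upright on the grey board together, the small tumbler still in its place in the tray (x of straight_mid in the frame of board between -0.12 and 0.12 m and y of straight_mid in the frame of board between -0.045 and 0.045 m and z of straight_mid in the frame of board between 0.061 and 0.073 m and angle between each of straight_mid, square_mid, goblet_mid's own z axis and vertical below 0.12 rad and x of square_mid in the frame of board between -0.12 and 0.12 m and y of square_mid in the frame of board between -0.045 and 0.045 m and z of square_mid in the frame of board between 0.0585 and 0.0705 m and x of goblet_mid in the frame of board between -0.12 and 0.12 m and y of goblet_mid in the frame of board between -0.045 and 0.045 m and z of goblet_mid in the frame of board between 0.061 and 0.073 m and distance of small_mid from where it was at the start of the episode below 0.02 m), for 0.2 s.
2. the small tumbler stands upright in the middle of the round rest while the three tall glasses still stand on the board (horizontal distance between small_mid and rest below 0.015 m and z of small_mid in the frame of rest between 0.0405 and 0.0525 m and angle between each of small_mid, straight_mid, square_mid, goblet_mid's own z axis and vertical below 0.12 rad and x of straight_mid in the frame of board between -0.12 and 0.12 m and y of straight_mid in the frame of board between -0.045 and 0.045 m and z of straight_mid in the frame of board between 0.061 and 0.073 m and x of square_mid in the frame of board between -0.12 and 0.12 m and y of square_mid in the frame of board between -0.045 and 0.045 m and z of square_mid in the frame of board between 0.0585 and 0.0705 m and x of goblet_mid in the frame of board between -0.12 and 0.12 m and y of goblet_mid in the frame of board between -0.045 and 0.045 m and z of goblet_mid in the frame of board between 0.061 and 0.073 m), for 0.2 s.
At the end, for the whole second after the job is handed in: The small tumbler stands upright and at rest on the round rest, its axis within 15 mm of the rest's centre, and each of the three tall glasses stands upright and at rest in the tray within 15 mm of where it stood at the start (horizontal distance between small_mid and rest below 0.015 m and z of small_mid in the frame of rest between 0.0405 and 0.0525 m and angle between each of small_mid, straight_mid, square_mid, goblet_mid's own z axis and vertical below 0.12 rad and linear speed of each of small, straight, square, goblet below 0.02 m/s and distance of each of straight_mid, square_mid, goblet_mid from where it was at the start of the episode below 0.015 m); the robot touches nothing.
It fails at once if a glass is tipped over (tilted more than about 35 degrees) (angle between any of straight_mid, square_mid, goblet_mid, small_mid's own z axis and vertical above 0.6 rad).
It fails at once if the copper wheel, the stopper or the brush is shifted by more than 25 mm (distance of any of wheel, stopper, brush from where it was at the start of the episode above 0.025 m).
It also fails if it takes over 141 s, if anything falls off the work surface, if the arm or the gripper's body presses on something with over 40 N, if the wrist force passes 120 N, or if a joint passes its speed limit or range.

## Working session

There is one attempt and no reset: what is moved stays moved. The work goes in short steps, each a Python script; the robot and the scene stay as the last script left them, time stands still between calls to the robot, and variables do not carry over. Pictures are saved under pics/ and viewed, at most 14 in all, crops included, and the job is handed in when it is done.

```bash
mkdir -p pics
cat > h.py <<'E'
import numpy as np, cv2
from cell import manip
def cam(n):
    m=manip.camera_model(n); return {k:np.array(v,float) for k,v in m.items()}
def ray(m,u,v):
    d=np.array([[u,v]],float); K=m["mtx"]
    a=np.array([(u-K[0,2])/K[0,0],(v-K[1,2])/K[1,1]]); s=a.copy()
    for _ in range(20): s=a/(1+float(m["k1"])*(s@s))
    R=cv2.Rodrigues(m["rvec"])[0]; t=m["tvec"].ravel()
    return -R.T@t, R.T@np.array([s[0],s[1],1])
def onz(m,u,v,z):
    o,d=ray(m,u,v); return o+d*(z-o[2])/d[2]
def proj(m,P):
    R=cv2.Rodrigues(m["rvec"])[0]; p=R@np.array(P,float)+m["tvec"].ravel(); s=p[:2]/p[2]; s=s*(1+float(m["k1"])*(s@s))
    return m["mtx"][:2,:2]@s+m["mtx"][:2,2]
def down(psi): # tool z down, tool y along world angle psi
    from scipy.spatial.transform import Rotation as R
    y=np.array([np.cos(psi),np.sin(psi),0]); z=np.array([0,0,-1.]); x=np.cross(y,z)
    return R.from_matrix(np.c_[x,y,z]).as_quat()
E
python3 - <<'E'
from h import *
for n in("scene","top"):
    cv2.imwrite(f"pics/{n}0.png",manip.get_image(n)); m=cam(n); print(n,m, ray(m,256,192))
from scipy.spatial.transform import Rotation as R
print(manip.hold_point_z, R.from_quat(manip.get_tcp_rot()).as_matrix().round(3),manip.get_time())
E
```

```text
scene {'mtx': array([[396.2728922 ,   0.        , 256.57428208],
       [  0.        , 396.2728922 , 193.2410319 ],
       [  0.        ,   0.        ,   1.        ]]), 'k1': array(-0.07994222), 'rvec': array([ 2.14542403,  1.54875625, -0.44114721]), 'tvec': array([-0.12474524, -0.35341025,  1.38352486])} (array([ 1.02222907, -0.21624805,  0.98126741]), array([-0.50821505,  0.17375921, -0.84352659]))
top {'mtx': array([[451.47834577,   0.        , 263.80922272],
       [  0.        , 451.47834577, 190.1047859 ],
       [  0.        ,   0.        ,   1.        ]]), 'k1': array(0.00040222), 'rvec': array([ 2.16279038, -2.22403705,  0.10590796]), 'tvec': array([-0.0239427 ,  0.47016203,  1.05920971])} (array([ 0.38916093, -0.01257271,  1.09176303]), array([ 0.0707227 , -0.00533346, -0.99764055]))
0.0187 [[ 0.923  0.384 -0.001]
 [ 0.384 -0.923  0.001]
 [ 0.    -0.001 -1.   ]] 0.1
```

View pics/scene0.png

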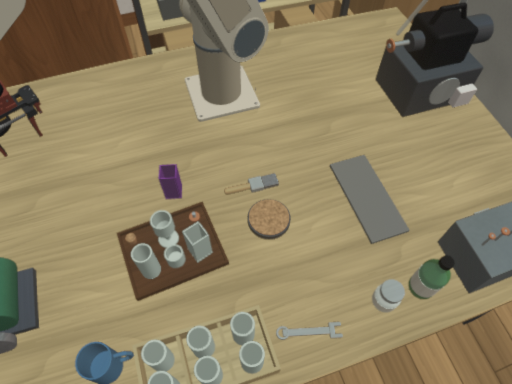

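View pics/top0.png

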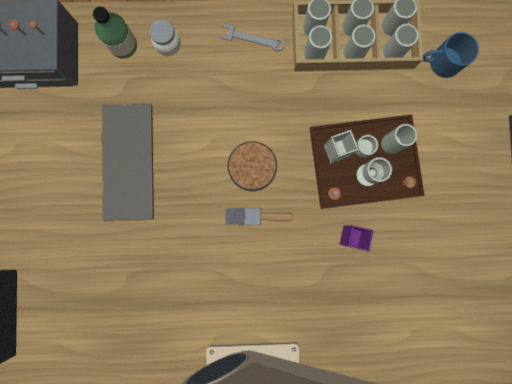

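The top view (left is +y, up is +x) shows these candidates:
- **In the tray:** square vase about (341,147), straight glass about (399,139), goblet about (375,172), small tumbler about (367,146).
- **Not meant:** purple vase (356,238), the tumblers in the crate (310–415, 0–60), and the blue mug (455,52).
- **Targets:** board about (127,161), rest about (252,165).

I choose the four clear glasses in the dark tray. Next I'll get coarse positions and a close wrist view.

```bash
cat > coarse.py <<'E'
from h import *
def fixed(im,m):
    hsv=cv2.cvtColor(im,cv2.COLOR_BGR2HSV); out={}
    H,S,V=[hsv[...,i].astype(int) for i in range(3)]
    def big(mask,x0,x1,y0,y1,z):
        k=np.zeros(mask.shape,np.uint8); k[y0:y1,x0:x1]=mask[y0:y1,x0:x1]*255
        k=cv2.morphologyEx(k,cv2.MORPH_CLOSE,np.ones((5,5)))
        c=max(cv2.findContours(k,0,2)[0],key=cv2.contourArea)[:,0,:]
        return np.array([onz(m,u,v,z)[:2] for u,v in cv2.convexHull(c)[:,0,:]],np.float32)
    for n,mask,b,z in(("board",S<40,(85,170,93,235),.012),("tray",V<75,(295,440,105,218),.02),("rest",(V<215)&((H<13)|(S<60)),(215,288,132,198),.024)):
        P=big(mask,*b,z)
        if n=="rest": print(n,cv2.minEnclosingCircle(P),cv2.fitEllipse(P))
        else: print(n,cv2.minAreaRect(P))
im=manip.get_image("top"); m=cam("top"); fixed(im,m)
for n,u,v,z in(("sq",341,147,.06),("st",399,139,.06),("go",375,172,.06),("sm",367,146,.03),("brush",258,216,.01),("wheel",334,193,.015),("stop",410,182,.02)): print(n,onz(m,u,v,z).round(3))
E
python3 coarse.py
```

```text
board ((0.5474217534065247, 0.2881912887096405), (0.27676883339881897, 0.12003948539495468), 0.15597310662269592)
tray ((0.5334641337394714, -0.2854957580566406), (0.1962847262620926, 0.24910804629325867), 5.674489974975586)
rest ((0.527928352355957, -0.010272526182234287), 0.05906660109758377) ((0.5281100273132324, -0.010440847836434841), (0.11675906926393509, 0.11790360510349274), 89.56404113769531)
sq [ 0.561 -0.218  0.06 ]
st [ 0.577 -0.354  0.06 ]
go [ 0.501 -0.294  0.06 ]
sm [ 0.567 -0.286  0.03 ]
brush [ 0.408 -0.022  0.01 ]
wheel [ 0.458 -0.205  0.015]
stop [ 0.479 -0.388  0.02 ]
```

Run:
```python
from h import *
mw=cam("wrist"); o,d=ray(mw,256,192); print(o-np.array(manip.get_position()),d, mw["mtx"][0,0], cam("wrist")["k1"])
```

```text
[0.07669982 0.03134119 0.16240759] [-0.26436914 -0.10871163 -0.95837494] 274.0090764137124 0.006292357426664435
```

Coarse numbers agree with the given sizes (board 277x120, tray 196x249, rest Ø118 mm) and with the 67 mm spot layout. Now the near view.

Run:
```python
from h import *
T=np.radians(5.67)
manip.move_pose([0.42,-0.29,0.36],down(-np.pi/2+T))
im=manip.get_image("wrist"); m=cam("wrist"); np.save("w1.npy",im); cv2.imwrite("pics/w1.png",im)
print(manip.get_position(), ray(m,256,192), manip.get_time())
for n,p in(("sm",(.567,-.286,.052)),("sq",(.560,-.219,.112)),("st",(.574,-.353,.117)),("go",(.5,-.293,.117))): print(n,proj(m,p).round())
```

```text
[ 0.41962784 -0.29065074  0.35946387] (array([ 0.50232409, -0.28277025,  0.52182307]), array([-0.28524745, -0.02775046, -0.95815218])) 1.5667
sm [262.  67.]
sq [214.  60.]
st [314.  59.]
go [263. 112.]
```

View pics/w1.png

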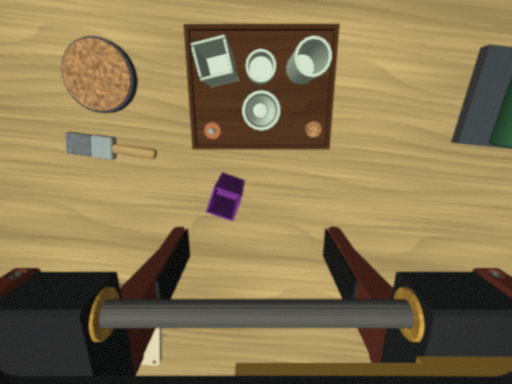

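The wrist view shows the square vase (214,61), small tumbler (261,66), straight glass (309,60), goblet (261,111), and the purple decoy (226,197) outside the tray. I'll go nearer and measure the rims.

Run:
```python
from h import *
T=np.radians(5.67)
manip.move_pose([0.43,-0.295,0.24],down(-np.pi/2+T))
im=manip.get_image("wrist"); m=cam("wrist"); np.save("w2.npy",im)
import pickle; pickle.dump(m,open("w2.pkl","wb"))
G={n:proj(m,p) for n,p in(("sm",(.567,-.286,.052)),("sq",(.560,-.219,.112)),("st",(.574,-.353,.117)),("go",(.5,-.293,.117)))}
print(G,ray(m,256,192)[0])
u=np.array(list(G.values())); x0,y0=np.maximum(u.min(0)-70,0).astype(int); x1,y1=(u.max(0)+70).astype(int)
cv2.imwrite("pics/w2.png",cv2.resize(im[y0:y1,x0:x1],None,fx=2.6,fy=2.6)); print(x0,y0,x1,y1)
```

```text
{'sm': array([258.64432723,  61.8723772 ]), 'sq': array([188.87592074,  51.55688091]), 'st': array([331.07550964,  49.80151767]), 'go': array([259.39743195, 124.29697313])} [ 0.51308022 -0.28794299  0.40396168]
118 0 401 194
```

View pics/w2.png

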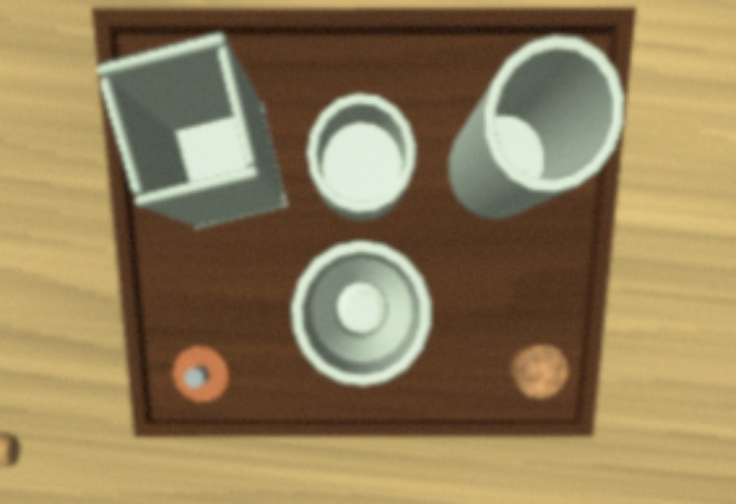

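Close crop (offset (118,0), scale 2.6) shows clear frosted glasses, nothing purple. Rims: square corners (97,72), (222,34), (257,172), (139,205); straight centre about (555,114); goblet (361,313); small (361,149). Next I'll refine with a bright-rim mask and check the sizes.

```bash
cat > meas.py <<'E'
from h import *
import pickle
im=np.load("w2.npy"); m=pickle.load(open("w2.pkl","rb"))
toz=lambda P,z: np.array([onz(m,118+u/2.6,v/2.6,z)[:2] for u,v in P])
sq=toz([(97,72),(222,34),(257,172),(139,205)],.112)
e=np.roll(sq,-1,0)-sq; print("sq",sq.mean(0),np.linalg.norm(e,axis=1),np.degrees(np.arctan2(e[:,1],e[:,0])))
for n,(x0,x1,y0,y1),z in(("st",(485,624,35,193),.117),("go",(291,432,240,386),.117),("sm",(307,416,93,207),.052)):
    cx,cy=(x0+x1)/2,(y0+y1)/2; E=toz([(x0,cy),(x1,cy),(cx,y0),(cx,y1)],z)
    print(n,toz([(cx,cy)],z)[0],E.mean(0),np.linalg.norm(E[1]-E[0]),np.linalg.norm(E[3]-E[2]))
# automatic: bright, unsaturated rim pixels -> ellipse of the outline round the picked centre, cast on rim plane
hsv=cv2.cvtColor(im,cv2.COLOR_BGR2HSV); g=((hsv[...,2]>165)&(hsv[...,1]<45)).astype(np.uint8)
for c in cv2.findContours(g,0,2)[0]:
    if cv2.contourArea(c)>300:
        r=cv2.boundingRect(c)
        if r[1]<190 and 118<r[0]<400:
            for z in(.117,.052):
                P=np.array([onz(m,*p,z)[:2] for p in cv2.convexHull(c)[:,0,:]],np.float32); print(r,z,cv2.minEnclosingCircle(P),cv2.minAreaRect(P))
tr=toz([(93,9),(636,9),(594,436),(134,436)],.02); e=np.roll(tr,-1,0)-tr;print("tray",tr.mean(0),np.linalg.norm(e,axis=1),np.degrees(np.arctan2(e[:,1],e[:,0])))
E
python3 meas.py
```

```text
sq [ 0.56355001 -0.21693914] [0.04708849 0.04570526 0.04651567 0.04536567] [ -69.65891836 -161.05796355  109.93557207   19.65661762]
st [ 0.57892984 -0.35227105] [ 0.57854585 -0.35233523] 0.049889296663498346 0.05071444129229911
go [ 0.50356643 -0.29023479] [ 0.5031574  -0.29027774] 0.054762923667973806 0.05470145943761012
sm [ 0.57119025 -0.28369392] [ 0.57093374 -0.28372089] 0.0486784758876799 0.04597261700037853
(230, 93, 54, 55) 0.117 ((0.5033038258552551, -0.289762020111084), 0.026993779465556145) ((0.5033745169639587, -0.28951290249824524), (0.05322003737092018, 0.052661649882793427), 50.81721115112305)
(230, 93, 54, 55) 0.052 ((0.501030445098877, -0.2901236414909363), 0.033090464770793915) ((0.5011759996414185, -0.2898685038089752), (0.06527498364448547, 0.06459009647369385), 50.81726837158203)
(236, 36, 42, 46) 0.117 ((0.5594890117645264, -0.28410792350769043), 0.01957591623067856) ((0.5593233108520508, -0.28406697511672974), (0.03819311410188675, 0.038412146270275116), 48.69666290283203)
(236, 36, 42, 46) 0.052 ((0.5700012445449829, -0.28323930501937866), 0.02398749627172947
[... 340 characters left out ...]
724297761917114, -0.20244832336902618), 0.03748193755745888) ((0.5638034343719482, -0.21798892319202423), (0.038838181644678116, 0.07474686950445175), 60.94047927856445)
(302, 14, 56, 60) 0.117 ((0.5782245993614197, -0.35075730085372925), 0.025913897901773453) ((0.5785540342330933, -0.35162943601608276), (0.0489477813243866, 0.049621809273958206), 60.63946533203125)
(302, 14, 56, 60) 0.052 ((0.5929805040359497, -0.3649854063987732), 0.03176102787256241) ((0.5933845043182373, -0.36605507135391235), (0.06003500893712044, 0.06086166203022003), 60.63943862915039)
tray [ 0.53541371 -0.28889271] [0.25069139 0.20006716 0.25146967 0.1999102 ] [ -84.26284165 -174.11628769   95.70150459    5.66078046]
```

Sizes come out at 46–55 mm and the axis distances at 66.9, 68.5 and 67.3 mm, all as described. Moving the goblet first.

```bash
cat > act.py <<'E'
from h import *
D=np.radians; HZ=manip.hold_point_z
B=-np.pi/2
# name: xy in tray, psi, grip height, board xy
G=dict(go=((.5034,-.2898),D(-84.3),.082,(.462,.288)), sq=((.5635,-.217),D(-70.3),.080,(.547,.288)), st=((.5785,-.3515),D(-84.3),.080,(.632,.288)))
UP=.215
def pick(xy,psi,z,force=25,up=UP):
    p=manip.get_position()
    if p[2]<up-.01: manip.line_to([p[0],p[1],up],velocity=.25)
    manip.move_pose([*xy,up],down(psi)); manip.line_to([*xy,z],velocity=.12)
    manip.gripper_to(0.0,force); print("opening mm",manip.get_opening()*88,"force",manip.get_grip_force())
    manip.line_to([*xy,up],velocity=.15); print("held",manip.get_opening()*88,manip.get_contact_force())
def place(xy,psi,z,up=UP):
    manip.line_to([*xy,up],rot=down(psi),velocity=.22)
    manip.line_to([*xy,z+.015],velocity=.15); manip.line_to([*xy,z+.001],velocity=.03)
    print("touch",manip.get_contact_force()); manip.gripper_to(1.0); manip.wait(.1)
    manip.line_to([*xy,up],velocity=.2); print("t",manip.get_time())
def to_board(n):
    a,psi,h,b=G[n]; pick(a,psi,.007+h-HZ); place(b,B,.012+h-HZ)
def to_tray(n):
    a,psi,h,b=G[n]; pick(b,B,.012+h-HZ); place(a,psi,.007+h-HZ)
E
python3 - <<'E'
from act import *
to_board("go")
cv2.imwrite("pics/a1.png",manip.get_image("scene"))
E
```

```text
opening mm 53.192167126829666 force 25.000173080479726
held 53.05165246303012 [-0.79229922  1.32003953 -2.00401715]
touch [ 0.02360942 -0.4455023  -2.84348179]
t 11.7417
```

View pics/a1.png

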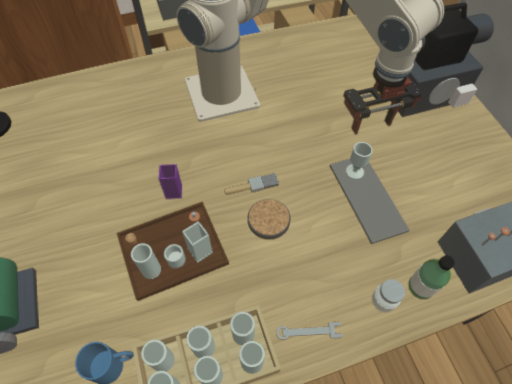

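The goblet stands upright on the board (357,160) and the others are undisturbed in the tray. Next come the other two, then a wrist look at the board, rest and small tumbler.

Run:
```python
from act import *
import pickle
to_board("sq"); to_board("st")
manip.move_pose([.40,.14,.30],down(B))
im=manip.get_image("wrist"); m=cam("wrist"); cv2.imwrite("pics/b1.png",im); np.save("b1.npy",im); pickle.dump(m,open("b1.pkl","wb"))
print(proj(m,(.528,-.0104,.024)), manip.get_time())
```

```text
opening mm 48.42180318009744 force 24.884462356567383
held 48.27168627263976 [ 6.05331326e-01  2.14349090e-03 -2.76110740e+00]
touch [ 0.27802527  0.56561273 -2.72133343]
t 22.6417
opening mm 48.93091960878055 force 24.97200720012188
held 49.15223797206796 [-0.12620538  0.66450175 -2.05979995]
touch [ 0.1631471   0.15647667 -1.8666191 ]
t 34.5
[358.34168935  78.6861418 ] 35.6583
```

View pics/b1.png

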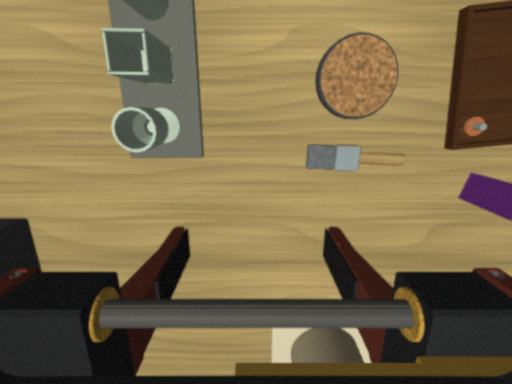

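The goblet (147,129) and square vase (138,50) stand on the board, with the straight glass beyond the top edge. The rest's cork is at about (359,75) and the brush at (355,158). I'll refine the rest centre and check the small tumbler from above.

Run:
```python
from act import *
import pickle
im=np.load("b1.npy"); m=pickle.load(open("b1.pkl","rb"))
def disc(im,m,c,r,z,mask):
    k=np.zeros(im.shape[:2],np.uint8); cv2.circle(k,tuple(int(v) for v in c),r,255,-1); k&=mask.astype(np.uint8)*255
    k=cv2.morphologyEx(k,cv2.MORPH_CLOSE,np.ones((5,5))); c=max(cv2.findContours(k,0,2)[0],key=cv2.contourArea)
    P=np.array([onz(m,*p,z)[:2] for p in cv2.convexHull(c)[:,0,:]],np.float32); return cv2.minEnclosingCircle(P),cv2.fitEllipse(P)
h=cv2.cvtColor(im,cv2.COLOR_BGR2HSV); bg=h[150,260]; print("bg",bg,"cork",h[75,360])
print("rest",disc(im,m,(358,76),52,.024,(h[...,0]<14)&(h[...,1]>70)))
manip.move_pose([.47,-.283,.215],down(D(-84.3)))
im=manip.get_image("wrist"); m=cam("wrist"); h=cv2.cvtColor(im,cv2.COLOR_BGR2HSV)
c=proj(m,(.5705,-.2835,.052)); print(c,"small",disc(im,m,c,50,.052,(h[...,2]>165)&(h[...,1]<45)))
top=manip.get_image("top"); cv2.imwrite("pics/t2.png",cv2.resize(np.hstack([top[90:240,80:180],top[90:240,295:435]]),None,fx=3,fy=3))
```

```text
bg [ 22 112 159] cork [ 15 128 189]Traceback (most recent call last):
  File "<stdin>", line 9, in <module>
  File "<stdin>", line 7, in disc
cv2.error: OpenCV(4.12.0) /io/opencv/modules/imgproc/src/shapedescr.cpp:361: error: (-201:Incorrect size of input array) There should be at least 5 points to fit the ellipse in function 'fitEllipseNoDirect'
```

Run:
```python
from act import *
import pickle
im=np.load("b1.npy"); m=pickle.load(open("b1.pkl","rb"))
def disc(c,r,z,m,mask):
    k=np.zeros(mask.shape,np.uint8); cv2.circle(k,tuple(int(v) for v in c),r,255,-1); k&=mask.astype(np.uint8)*255
    k=cv2.morphologyEx(k,cv2.MORPH_CLOSE,np.ones((5,5))); c=max(cv2.findContours(k,0,2)[0],key=cv2.contourArea)
    P=np.array([onz(m,*p,z)[:2] for p in cv2.convexHull(c)[:,0,:]],np.float32); return cv2.minEnclosingCircle(P),cv2.boundingRect(c)
h=cv2.cvtColor(cv2.GaussianBlur(im,(7,7),0),cv2.COLOR_BGR2HSV)
print("rest",disc((358,76),50,.024,m,(h[...,0]<18)))
manip.move_pose([.47,-.283,.215],down(D(-84.3)))
im=manip.get_image("wrist"); m=cam("wrist"); h=cv2.cvtColor(im,cv2.COLOR_BGR2HSV)
c=proj(m,(.5705,-.2835,.052)); print(c,"small",disc(c,50,.052,m,(h[...,2]>165)&(h[...,1]<45)))
top=manip.get_image("top"); cv2.imwrite("pics/t2.png",cv2.resize(np.hstack([top[90:240,80:180],top[90:240,295:435]]),None,fx=3,fy=3))
```

```text
rest (((0.5294545888900757, -0.008179772645235062), 0.05806060507893562), (318, 34, 79, 84))
[266.19990217  94.45441413] small (((0.5685826539993286, -0.2824721336364746), 0.02412404678761959), (244, 73, 43, 46))
```

View pics/t2.png

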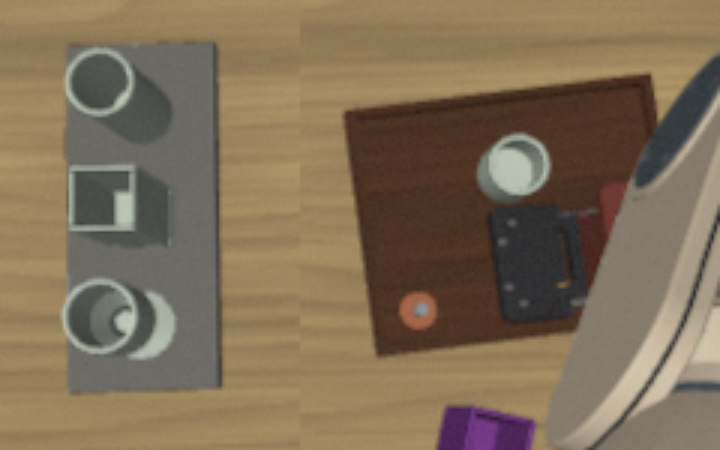

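All three tall glasses stand in a row on the board, and the small tumbler is alone in the tray at about (.5695,-.283). The rest centre agrees within 2.5 mm between cameras. Now I'll move the small one.

Run:
```python
from act import *
import pickle
z=.007+.028-HZ
pick((.5695,-.283),D(-84.3),z,20,up=.16); place((.529,-.009),B,z+.017,up=.16)
manip.move_pose([.42,-.02,.24],down(B)); im=manip.get_image("wrist"); m=cam("wrist"); cv2.imwrite("pics/c1.png",im[:230])
h=cv2.cvtColor(im,cv2.COLOR_BGR2HSV); k=((h[...,2]>165)&(h[...,1]<45)).astype(np.uint8); p=proj(m,(.529,-.009,.069)); print(p)
q=np.zeros_like(k); cv2.circle(q,tuple(p.astype(int)),45,1,-1); c=max(cv2.findContours(k*q,0,2)[0],key=cv2.contourArea)
print(cv2.minEnclosingCircle(np.array([onz(m,*a,.069)[:2] for a in c[:,0,:]],np.float32)))
h=cv2.cvtColor(cv2.GaussianBlur(im,(7,7),0),cv2.COLOR_BGR2HSV); p=proj(m,(.529,-.009,.024)); q[:]=0; cv2.circle(q,tuple(p.astype(int)),62,1,-1)
c=np.argwhere((q>0)&(h[...,0]<18)&(h[...,1]>60))[:,::-1]; print("rest",cv2.minEnclosingCircle(np.array([onz(m,*a,.024)[:2] for a in cv2.convexHull(c.astype(np.int32))[:,0,:]],np.float32)))
```

```text
opening mm 48.59856674700859 force 20.000044908374548
held 48.30552624388177 [ 0.26464258  0.51035072 -1.27547847]
touch [-0.0106949  -0.15044467 -1.18133223]
t 45.6167
[246.27487788  86.34463185]
((0.5282235741615295, -0.009008069522678852), 0.02374112978577614)
rest ((0.5300604701042175, -0.01048350427299738), 0.05720008164644241)
```

View pics/c1.png

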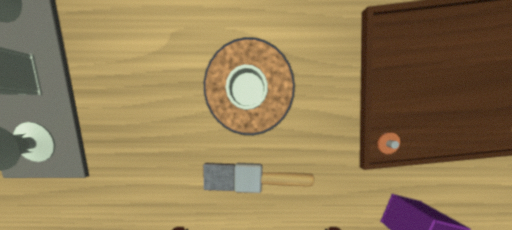

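The small tumbler (247,87) stands centred on the cork, within about 2 mm of the rest's centre, and the brush hasn't moved. Now I'll return the tall glasses.

Run:
```python
from act import *
manip.line_to([.42,-.02,.245])
for n in("st","sq","go"): to_tray(n)
manip.move_pose([0.43,-0.295,0.24],down(D(-84.33)))
im=manip.get_image("wrist"); m=cam("wrist")
cv2.imwrite("pics/d1.png",cv2.resize(im[0:194,118:401],None,fx=2.6,fy=2.6))
h=cv2.cvtColor(im,cv2.COLOR_BGR2HSV); k=((h[...,2]>165)&(h[...,1]<45)).astype(np.uint8)
for c in cv2.findContours(k,0,2)[0]:
    r=cv2.boundingRect(c)
    if cv2.contourArea(c)>300 and r[1]<190 and 118<r[0]<400: print(r,cv2.minEnclosingCircle(np.array([onz(m,*a,.117)[:2] for a in c[:,0,:]],np.float32)))
cv2.imwrite("pics/d2.png",manip.get_image("scene"))
```

```text
opening mm 48.931364768647924 force 24.997612768784165
held 49.17952315466123 [-0.21896976  0.56028479 -2.83273342]
touch [-0.25198306  0.20968559 -2.6078479 ]
t 57.475
opening mm 48.02370864629356 force 24.94852602481842
held 48.261808722986096 [ 0.02332455 -0.05497489 -3.76068242]
touch [ 0.49209407  0.20336372 -3.66297491]
t 68.725
opening mm 53.253187791935986 force 25.000037139980122
held 52.98390611417353 [ 0.43100218 -0.20215368 -2.1868338 ]
touch [-0.98999537  0.34161769 -1.11865315]
t 79.7417
(232, 92, 53, 55) ((0.5030273199081421, -0.2895243465900421), 0.02689809910953045)
(172, 16, 47, 61) ((0.5610082149505615, -0.21900559961795807), 0.030312838032841682)
(303, 12, 57, 60) ((0.5776566863059998, -0.3499147891998291), 0.026072971522808075)
```

View pics/d1.png

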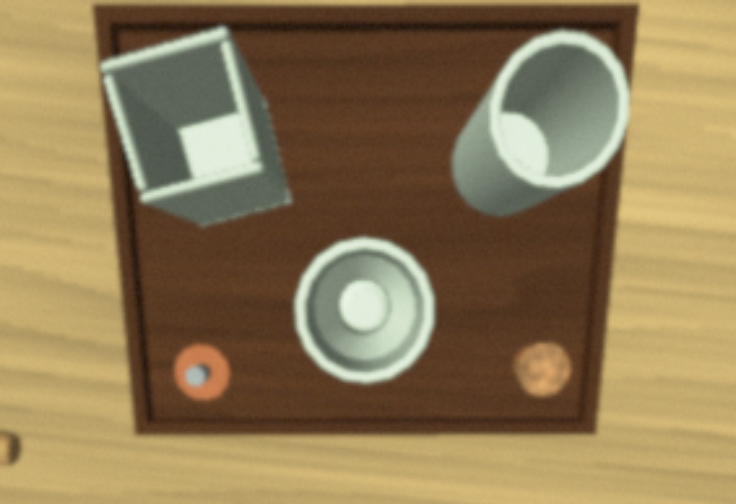

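View pics/d2.png

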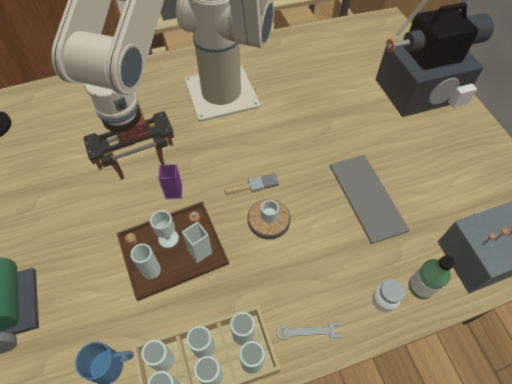

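All the tall glasses are upright and within 1 mm of their start marks: square (185,115), straight (560,108), goblet (364,310) in the crop. The small tumbler is on the rest (269,212 in the scene view), the bystanders are unmoved, and the gripper is clear.

```bash
python3 -c "
from cell import manip
print(manip.finish_job(), manip.get_time())"
```

```text
the job is handed in; nothing more can be done
the job is handed in; nothing more can be done
```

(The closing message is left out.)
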